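# Let the lime out of the fruit feeder

## Task

On the two-lane fruit feeder, press down with the fingertips the yellow pad of the rocking lever that works the lime's lane, so that its red gate lifts and the lime rolls out into the grey pan; then let the lever come back up so that the gate is shut. Leave the mandarin waiting behind its own shut gate. Do not touch or pick up the fruit, and leave the things lying around the feeder where they are.

Things in the scene. Friction and masses are not known exactly. Their poses are not given: they have to be found in the camera images.
- feeder: Metal two-lane fruit chute fixed to the table, 130 mm wide; origin on the table under it, z up. x points down the chute to the grey pan at its foot, y to its left. Lanes centred at y = +31 (left) and -31 mm (right), 115 mm high at x = -165, 66 mm at x = 105; red gates at x = 43 mm. On each side a stand 155 mm high at y = +/-130 mm carries a lever across the chute that works the lane on that side.
- lever_left (a joint): Left rocking lever (y > 0 of feeder): red gate on its inner end, yellow pad on its outer end. 0 = gate shut, pad up; 0.5 rad = pad fully down on its stop, gate fully lifted. The fruit passes from about 0.4. A spring returns it to 0 when let go; pressing the pad takes about 2 to 6 N. Pivot axis along the feeder's x, 145 mm above the table.
- lever_right (a joint): Right rocking lever, same values as the left one.
- lever_left_pad (a point): Centre of the top of the left lever's yellow pad, 36 x 36 mm, 10 mm thick, 177 mm above the table when up; tilted 0.25 rad (inner edge lower) when up, 0.25 rad the other way when down. From up to fully down it goes practically straight down 47 mm. Nothing stands under it.
- lever_right_pad (a point): The same on the right lever's yellow pad.
- pan (a point): Middle of the floor of the open grey pan at the chute's foot, 14 mm above the table. The pan spans feeder x = 107 to 265 mm, y = -100 to 100 mm, walls 50 to 85 mm high, fixed to the feeder. A ball at rest in it has its centre under 45 mm high.
- lime: Green lime, a ball of 48 mm diameter, origin at its centre. Waits behind the gate of one of the two lanes (feeder y about +31 or -31 mm).
- mandarin: Orange mandarin, a ball of 48 mm diameter, origin at its centre. Waits behind the gate of the other lane.
- tub: Loose white plastic cup-shaped tub, 84 mm across, 70 mm high, origin at the centre of its underside. Bystander.
- shaker: Loose amber jar with a steel cap, 48 mm across, 85 mm high, origin at the centre of its underside. Bystander.
- scoop: Loose portion scoop lying flat, 230 mm long along its x, at most 54 mm wide and 26 mm high, blue handle to -x, steel bowl to +x; origin on the table near the middle of its length. Bystander.
- lid: Loose round white lid, 92 mm across, 12 mm high, origin at the centre of its underside. Bystander.
Things that resemble listed ones, but are neither listed nor needed, are in the scene too. Of the things like the mandarin, leave any that is purple; of the rest the larger one is meant.

How it is judged:
By the outcome, as a careful person would: the job done as asked, in the order asked, and still so for the second after the job is handed in, with the robot touching nothing.
It also fails if it takes over 32 s, if anything falls off the work surface, if the arm or the gripper's body presses on something with over 40 N, if the wrist force passes 120 N, or if a joint passes its speed limit or range.

## Robot

A 7-joint arm with a two-finger parallel gripper is mounted at the origin on the work surface. World frame = base frame: x ahead of the robot, y to its left, z up, the work surface at z = 0. Lengths are in m, angles in rad, forces in N, time in s.
With the tool pointing down it reaches from about 0.425 to 0.875 m from the base axis. Payload 4.7 kg.
Tool frame: the origin (TCP) lies at the very end of the fingers, on their centre line; the grasp point (between the pads) lies 19 mm behind it (grip_point_offset is the distance from the TCP to the grasp point, in m); x points along the fingers, z is the direction in which the jaws open and shut, and the axes are right-handed (so a half turn about x gives the same grasp; the last joint's range is limited). The gripper opens to 87 mm and grips with 3 to 60 N. Pads are 19 mm wide; open, the fingers measure 117 mm over their backs; the gripper's body (75 mm by 190 mm) begins 51 mm behind the grasp point.
Start: joints at [-1.3, 0.321, -0.07, 1.45, 0.023, 1.371, -0.057], TCP at [0.165, 0.629, 0.223] pointing down, gripper open.
Joint ranges: [-2.86, 2.86], [-0.3, 2.09], [-1.38, 1.24], [0.06, 2.45], [-1.56, 4.7], [0.09, 2.05], [-2.69, 2.69]. Speed limits (rad/s): [2.57, 2.57, 3.14, 3.14, 3.14, 3.14, 3.14].

## Interface

Orientations are given as a rotation vector (axis times angle).
In Python, from bench import get_state, get_image, calibration, close_job, grip_point_offset gives the robot as it stands.
- The arm moves only by the tool play_rows, never from a script. Its argument "targets" is a list of rows, each an object with "claw": the closure, from 0 (fully open) to 1 (shut); "linear": the shift along the tool's x, y, z as a fraction of full scale, a list of three; "rotation": the turn, a rotation vector about the tool's x, y, z as a fraction of full scale, a list of three. In form: [{"claw": claw, "linear": [x, y, z], "rotation": [wx, wy, wz]}, ...]. A call has 1 to 10 rows; each row shifts and turns the pose as measured when the row begins, along the tool's axes as they then stand; what a row does not reach is not made up. Full scale, the value 1, is 2.5 cm for a shift and 90 degrees for a turn. A row lasts 1/12 s, in which the tool goes at most 41.7 mm and 7.16 degrees, less where a joint would pass 70% of its speed; a pose out of reach is approached as far as the arm can. A call with a number of a shift or a turn outside -1 to 1 is refused whole. A call with a gripper value outside its range is refused whole. The fingers move at their own pace and stop on an object; "newtons" is the grip in N (left out, the last holds). Time passes only in rows, so rows that do not move let the fingers close. It gives the time, the measured TCP pose, the force and the opening at its end, in the units of the state.
- get_state(): the state, without advancing time (a new reading comes with each control period).
- get_image(name): name is "scene" or "top" or "wrist"; returns the picture (384x512x3 uint8, blue, green, red); there is no depth.
- calibration(name): a dict with "fx", "fy", "cx", "cy" (pixels), "rvec" (rotation vector, rad) and "tvec" (3), from world to camera coordinates, as OpenCV has them; the wrist camera has in their place "hand_eye" (4x4, takes a point from camera to tool coordinates, whose origin is the TCP and whose axes are the tool frame's). Camera axes: x right, y down, z forward; pixel columns grow to the right and rows downward; lengths in m; the calibration is good to about 2 mm. A picture is of the moment at which its call begins: read the wrist's pose just before it. calibration takes no time and is no camera call.
- close_job(): hands the job in, once; it reports no verdict.
The state is a dict: "time": time; "joint_positions": joint angles; "qd": joint speeds; "joint_torque": joint torques, N m; "position": TCP position; "tool_rot": TCP orientation; "ft_force": force on the tool from outside, world axes, zero at the start; "torque": the same for the moment, N m; "grip_width": opening from 0.0 (shut) to 1.0 (fully open).
Only numpy, scipy, OpenCV 4.12 (cv2) and the standard library are available. Lean on these libraries where they do the work, as an engineer would, in place of code of your own. Each camera call takes 0.05 s, during which the arm holds its last target. There are 200 camera calls.

## Working session

There is one attempt and no reset: what is moved stays moved. The work goes in short steps, Python scripts to look and compute and a tool call to move; the robot and the scene stay as the last step left them, time stands still between calls to the robot, and variables do not carry over. Pictures are saved under pics/ and viewed, about 8 in all and at most 12, crops included, and the job is handed in when it is done.

Besides the shell and the picture viewer there is one more tool, called after "Emit:" as name([rows], argument=value, ...), one row to a line, values as JSON. play_rows: Moves the arm, as the interface text tells. Shift numbers are shares of 2.5 cm and turn numbers shares of 90 degrees, none past 1 either way. Its arguments: {"type":"object","properties":{"targets":{"type":"array"},"newtons":{"type":"number"}},"required":["targets"]}

```bash
mkdir -p pics
python3 - <<'E'
from bench import *
import cv2,numpy as np
for n in("scene","top"):
    cv2.imwrite(f"pics/{n}.png",get_image(n)); c=calibration(n); print(n,c)
    R=cv2.Rodrigues(np.array(c["rvec"]))[0]; print(-R.T@np.array(c["tvec"]))
s=get_state(); print(s["position"],s["tool_rot"],s["time"],s["grip_width"],grip_point_offset)
E
```

```text
scene {'fx': 371.27298063855557, 'fy': 371.27298063855557, 'cx': 258.0190086542626, 'cy': 193.924585791873, 'rvec': array([ 0.94674014,  2.51133827, -1.06962715]), 'tvec': array([ 0.38464392, -0.20877033,  1.24764542])}
[0.95768511 0.54527286 0.73052845]
top {'fx': 490.85009788320247, 'fy': 490.85009788320247, 'cx': 245.76080210634552, 'cy': 197.33564077632929, 'rvec': array([ 2.05612137, -2.17310753,  0.21652685]), 'tvec': array([0.0782378 , 0.55802936, 1.11670545])}
[0.3255199  0.05546962 1.20644473]
[0.16502425 0.62817629 0.22156283] [-1.01909493  1.32117648  1.01722874] 0.1 0.999880435422824 0.0187
```

View pics/scene.png

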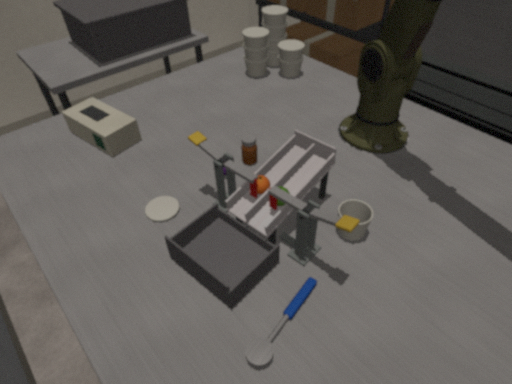

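View pics/top.png

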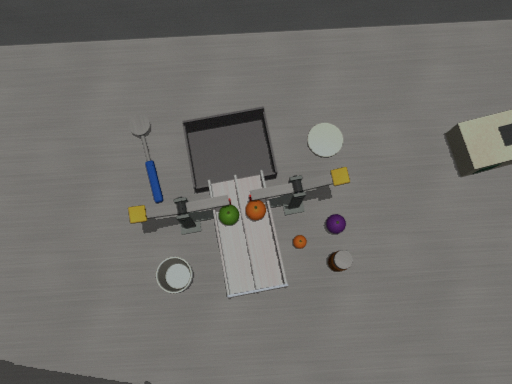

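The lime is at top (229,215), in the image-left lane, which is feeder y > 0. Candidates for each thing:
- **Pad:** yellow at top (138,214), the left one, or (341,177), the right one. I choose the left.
- **Mandarin:** the large orange ball in the lane at (256,210). The small orange ball at (300,242) and the purple one at (336,224) are decoys.

Next I measure the pads and check the choice in a close crop.

```bash
cat > h.py <<'E'
from bench import *
import cv2,numpy as np
def ray(n,uv):
    c=calibration(n);R=cv2.Rodrigues(np.array(c["rvec"]))[0];o=-R.T@np.array(c["tvec"])
    d=R.T@np.array([(uv[0]-c["cx"])/c["fx"],(uv[1]-c["cy"])/c["fy"],1]);return o,d/np.linalg.norm(d)
def plane(n,uv,z):
    o,d=ray(n,uv);return o+d*(z-o[2])/d[2]
def tri(a,b):
    r=[ray("top",a),ray("scene",b)];M=[np.eye(3)-np.outer(d,d) for o,d in r]
    return np.linalg.solve(sum(M),sum(m@o for m,(o,d) in zip(M,r)))
def blobs(im,lo,hi,amin=15):
    m=cv2.inRange(cv2.cvtColor(im,cv2.COLOR_BGR2HSV),lo,hi)
    n,_,st,ce=cv2.connectedComponentsWithStats(m)
    return [(ce[i].round(1),st[i,4]) for i in range(1,n) if st[i,4]>=amin]
E
python3 - <<'E'
from h import *
t=cv2.imread("pics/top.png");s=cv2.imread("pics/scene.png")
Y=((20,150,90),(32,255,255))
a=blobs(t,*Y,60);b=blobs(s,*Y,40);print(a,b)
for n,lo,hi in(("lime",(40,100,30),(75,255,255)),("or",(3,180,100),(16,255,255))):print(n,blobs(t,lo,hi,30))
a=sorted([x[0] for x in a],key=lambda c:c[0]);b=sorted([x[0] for x in b],key=lambda c:-c[0])
P=[plane("top",c,.172) for c in a];print(P)
for i in range(min(len(a),len(b))):print(tri(a[i],b[i]))
print("lime",plane("top",(229,215),.105),"tub",plane("top",(174,275),.07))
v=P[0]-P[-1];print("yaw",np.degrees(np.arctan2(-v[0],v[1])),np.linalg.norm(v[:2]))
st=get_state();R=cv2.Rodrigues(np.array(st["tool_rot"]))[0];print(R.round(3))
cv2.imwrite("pics/crop.png",cv2.resize(t[160:300,110:360],None,fx=3,fy=3,interpolation=cv2.INTER_CUBIC))
E
```

```text
[(array([339.9, 175.8]), np.int32(250)), (array([137.3, 213.8]), np.int32(264))] [(array([196.7, 137.8]), np.int32(119)), (array([347.1, 223.1]), np.int32(222))]
lime [(array([228.4, 214.6]), np.int32(324))]
or [(array([255.5, 209.6]), np.int32(274)), (array([299.5, 241.3]), np.int32(121))]
[array([0.51489694, 0.28167223, 0.172     ]), array([ 0.57410994, -0.15842016,  0.172     ])]
[0.51480146 0.28305957 0.16946052]
[ 0.57445732 -0.1587194   0.17063515]
lime [0.51279359 0.08792394 0.105     ] tub [0.38662745 0.22144707 0.07      ]
yaw 7.662941792509428 0.4440579746297002
[[-0.    -0.967  0.254]
 [-0.002  0.254  0.967]
 [-1.    -0.    -0.002]]
```

View pics/crop.png

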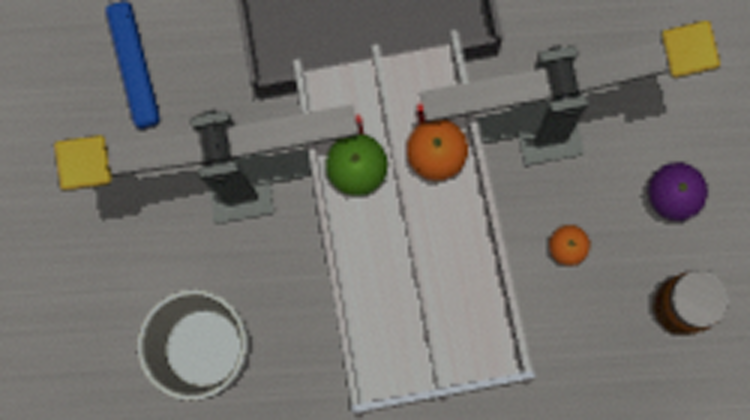

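The crop confirms it. The lime is behind the left lane's gate, and its lever's pad is at crop (82,162), world about (0.515, 0.282, 0.172). First I shut the claw and turn the jaw axis parallel to the chute, keeping the gripper body clear of the lever.

Emit:
play_rows([
  {"claw": 1,"linear": [0,0,0],"rotation": [0.075,0,0]},
  {"claw": 1,"linear": [0,0,0],"rotation": [0.075,0,0]},
  {"claw": 1,"linear": [0,0,0],"rotation": [0.075,0,0]},
  {"claw": 1,"linear": [0,0,0],"rotation": [0.075,0,0]},
  {"claw": 1,"linear": [0,0,0],"rotation": [0.075,0,0]},
  {"claw": 1,"linear": [0,0,0],"rotation": [0.075,0,0]},
  {"claw": 1,"linear": [0,0,0],"rotation": [0.075,0,0]},
  {"claw": 1,"linear": [0,0,0],"rotation": [0.075,0,0]},
  {"claw": 1,"linear": [0,0,0],"rotation": [0.075,0,0]},
  {"claw": 1,"linear": [0,0,0],"rotation": [0.075,0,0]},
], newtons=10)

```text
time: 0.93
position: [0.1642, 0.6246, 0.2145]
tool_rot: [-0.074, 1.574, 0.053]
ft_force: [-0.2, 0.2, -0.7]
grip_width: 0.329
```

```bash
cat > go.py <<'E'
from h import *
import sys
s=get_state();R=cv2.Rodrigues(np.array(s["tool_rot"]))[0];p=np.array(s["position"])
print("t",s["time"],"p",p.round(4),"F",np.round(s["ft_force"],1),"grip",s["grip_width"])
print(R.round(3));print("rows-units to target",(R.T@(np.array(eval(sys.argv[1]))-p)/.025).round(2))
E
python3 go.py "[.515,.283,.215]"
```

```text
t 0.9333 p [0.1642 0.6246 0.2145] F [-0.2  0.2 -0.7] grip 0.32855623840418036
[[-0.003 -0.081  0.997]
 [-0.014  0.997  0.081]
 [-1.    -0.013 -0.005]]
rows-units to target [  0.12 -14.75  12.88]
```

Emit:
play_rows([
  {"claw": 1,"linear": [-0.05,-0.74,0.64],"rotation": [0,0,0]},
  {"claw": 1,"linear": [-0.05,-0.74,0.64],"rotation": [0,0,0]},
  {"claw": 1,"linear": [-0.05,-0.74,0.64],"rotation": [0,0,0]},
  {"claw": 1,"linear": [-0.05,-0.74,0.64],"rotation": [0,0,0]},
  {"claw": 1,"linear": [-0.05,-0.74,0.64],"rotation": [0,0,0]},
  {"claw": 1,"linear": [-0.05,-0.74,0.64],"rotation": [0,0,0]},
  {"claw": 1,"linear": [-0.05,-0.74,0.64],"rotation": [0,0,0]},
  {"claw": 1,"linear": [-0.05,-0.74,0.64],"rotation": [0,0,0]},
  {"claw": 1,"linear": [-0.05,-0.74,0.64],"rotation": [0,0,0]},
  {"claw": 1,"linear": [-0.05,-0.74,0.64],"rotation": [0,0,0]},
])

```text
time: 1.77
position: [0.3358, 0.4477, 0.2216]
tool_rot: [-0.088, 1.582, 0.053]
ft_force: [0.1, 1.0, 0.4]
grip_width: 0.009
```

```bash
python3 go.py "[.515,.283,.215]"
```

```text
t 1.7667 p [0.3358 0.4477 0.2216] F [0.1 1.  0.4] grip 0.009169893956687977
[[-0.012 -0.09   0.996]
 [-0.023  0.996  0.089]
 [-1.    -0.022 -0.014]]
rows-units to target [ 0.33 -7.2   6.55]
```

Emit:
play_rows([
  {"claw": 1,"linear": [0,-0.74,0.68],"rotation": [0,0,0]},
  {"claw": 1,"linear": [0,-0.74,0.68],"rotation": [0,0,0]},
  {"claw": 1,"linear": [0,-0.74,0.68],"rotation": [0,0,0]},
  {"claw": 1,"linear": [0,-0.74,0.68],"rotation": [0,0,0]},
  {"claw": 1,"linear": [0,-0.74,0.68],"rotation": [0,0,0]},
  {"claw": 1,"linear": [0,-0.74,0.68],"rotation": [0,0,0]},
  {"claw": 1,"linear": [0,-0.74,0.68],"rotation": [0,0,0]},
  {"claw": 1,"linear": [0,-0.74,0.68],"rotation": [0,0,0]},
  {"claw": 1,"linear": [0,-0.74,0.68],"rotation": [0,0,0]},
  {"claw": 1,"linear": [0,0,0],"rotation": [0,0,0]},
])

```text
time: 2.6
position: [0.5121, 0.2793, 0.2197]
tool_rot: [-0.088, 1.585, 0.042]
ft_force: [0.0, -1.2, 0.3]
grip_width: 0.006
```

```bash
python3 go.py "[.515,.283,.205]"
python3 - <<'E'
from h import *
im=get_image("scene");cv2.imwrite("pics/s2.png",cv2.resize(im[90:290,130:410],None,fx=2.8,fy=2.8,interpolation=cv2.INTER_CUBIC))
E
```

```text
t 2.6 p [0.5121 0.2793 0.2197] F [ 0.  -1.2  0.3] grip 0.00581258732929705
[[-0.014 -0.083  0.996]
 [-0.03   0.996  0.082]
 [-0.999 -0.029 -0.017]]
rows-units to target [0.58 0.15 0.14]
```

View pics/s2.png

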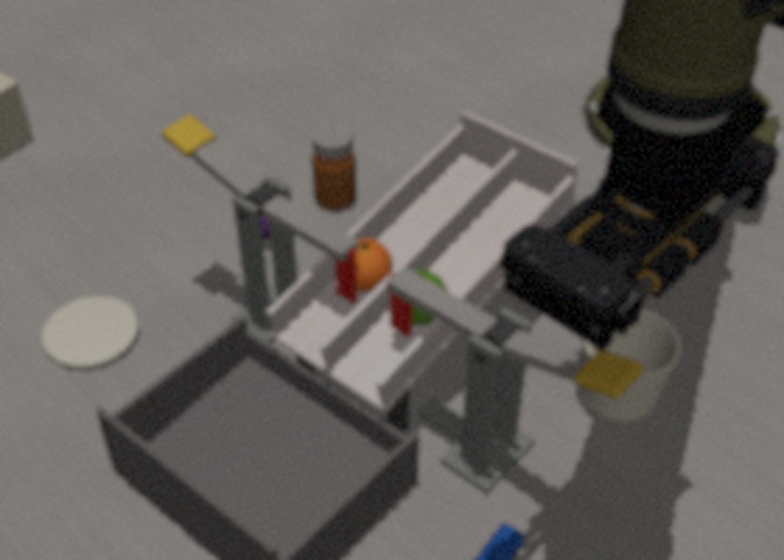

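The view shows the gripper above the left pad (crop 608,373), but the fingers can't be made out. I check the projected TCP and the wrist view.

Run:
```python
from h import *
s=get_state();p=np.array(s["position"]);R=cv2.Rodrigues(np.array(s["tool_rot"]))[0]
c=calibration("scene");K=np.array([[c["fx"],0,c["cx"]],[0,c["fy"],c["cy"]],[0,0,1]])
for q in(p,p-R[:,0]*.07,np.array([.515,.283,.172])):
    u=cv2.projectPoints(q.reshape(1,3),c["rvec"],c["tvec"],K,None)[0].ravel();print(u,(u-[130,90])*2.8)
w=get_image("wrist");s1=get_image("scene")[150:250,290:390]
H=np.array(calibration("wrist")["hand_eye"]);c=calibration("wrist")
print(blobs(w,(20,120,40),(34,255,255),60))
for q in(np.array([.515,.283,.172]),p):
    a=np.linalg.inv(H)@np.r_[R.T@(q-p),1];print("expected",c["fx"]*a[0]/a[2]+c["cx"],c["fy"]*a[1]/a[2]+c["cy"])
a=cv2.resize(s1,(384,384),interpolation=cv2.INTER_CUBIC)
a=np.clip(a.astype(float)*1.8+20,0,255).astype(np.uint8)
cv2.imwrite("pics/w.png",cv2.resize(np.hstack([w,a]),(800,343)))
```

```text
[351.32503875 204.0229744 ] [619.7101085  319.26432832]
[357.90730243 177.36843488] [638.14044679 244.63161766]
[346.68265593 222.22728976] [606.71143662 370.23641134]
[(array([267.7, 208.7]), np.int32(2448))]
expected 266.2844174976636 210.95508980472013
expected 257.8172699803345 244.99579884440303
```

View pics/w.png

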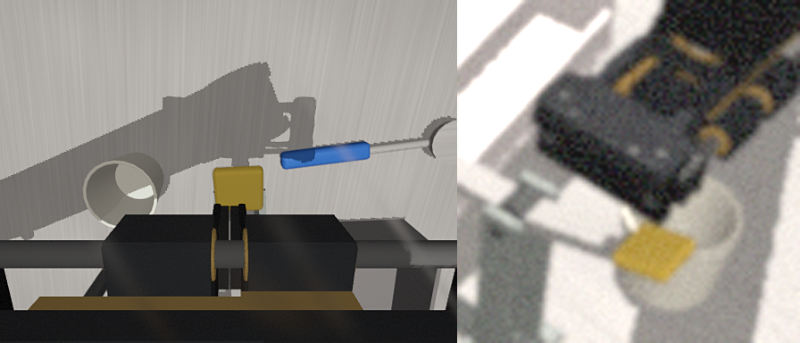

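The wrist view shows the shut fingers directly over the pad. It is seen at (268,209) and was expected at (266,211), so the position is good to about 2 mm. Descending to just above it.

Emit:
play_rows([
  {"claw": 1,"linear": [0.2,0.05,0.03],"rotation": [0,0,0]},
  {"claw": 1,"linear": [0.2,0.04,0.03],"rotation": [0,0,0]},
  {"claw": 1,"linear": [0.2,0.04,0.03],"rotation": [0,0,0]},
  {"claw": 1,"linear": [0.2,0.04,0.03],"rotation": [0,0,0]},
  {"claw": 1,"linear": [0.2,0.04,0.03],"rotation": [0,0,0]},
  {"claw": 1,"linear": [0.2,0.04,0.02],"rotation": [0,0,0]},
])

```text
time: 3.25
position: [0.5065, 0.2981, 0.1862]
tool_rot: [-0.098, 1.59, 0.061]
ft_force: [-0.2, 0.3, -0.8]
grip_width: 0.006
```

```bash
python3 go.py "[.515,.283,.130]"
```

```text
t 3.25 p [0.5065 0.2981 0.1862] F [-0.2  0.3 -0.8] grip 0.005806404755020661
[[-0.019 -0.101  0.995]
 [-0.024  0.995  0.101]
 [-1.    -0.022 -0.022]]
rows-units to target [ 2.26 -0.59  0.33]
```

Emit:
play_rows([
  {"claw": 1,"linear": [0,-0.3,0.17],"rotation": [0,0,0]},
  {"claw": 1,"linear": [0,-0.3,0.17],"rotation": [0,0,0]},
])

```text
time: 3.42
position: [0.5146, 0.2857, 0.1841]
tool_rot: [-0.103, 1.593, 0.065]
ft_force: [0.3, -0.3, -0.1]
grip_width: 0.009
```

```bash
python3 go.py "[.515,.283,.130]"
```

```text
t 3.4167 p [0.5146 0.2857 0.1841] F [ 0.3 -0.3 -0.1] grip 0.008566653353735838
[[-0.023 -0.106  0.994]
 [-0.026  0.994  0.106]
 [-0.999 -0.023 -0.025]]
rows-units to target [ 2.17 -0.06  0.06]
```

Emit:
play_rows([
  {"claw": 1,"linear": [0,0,0],"rotation": [0,0,0]},
])

```text
time: 3.5
position: [0.516, 0.2832, 0.184]
tool_rot: [-0.102, 1.592, 0.061]
ft_force: [-1.1, -0.3, 0.8]
grip_width: 0.008
```

```bash
python3 go.py "[.515,.283,.130]"
```

```text
t 3.5 p [0.516  0.2832 0.184 ] F [-1.1 -0.3  0.8] grip 0.0079869764773735
[[-0.022 -0.104  0.994]
 [-0.027  0.994  0.103]
 [-0.999 -0.024 -0.025]]
rows-units to target [2.16 0.05 0.01]
```

Emit:
play_rows([
  {"claw": 1,"linear": [0.25,0,0],"rotation": [0,0,0]},
  {"claw": 1,"linear": [0.25,0,0],"rotation": [0,0,0]},
  {"claw": 1,"linear": [0.25,0,0],"rotation": [0,0,0]},
])

```text
time: 3.75
position: [0.5179, 0.2837, 0.1675]
tool_rot: [-0.095, 1.588, 0.064]
ft_force: [-0.9, 1.8, 4.1]
grip_width: 0.006
```

```bash
python3 go.py "[.515,.283,.130]"
```

```text
t 3.75 p [0.5179 0.2837 0.1675] F [-0.9  1.8  4.1] grip 0.006252740191786239
[[-0.018 -0.101  0.995]
 [-0.021  0.995  0.101]
 [-1.    -0.019 -0.02 ]]
rows-units to target [ 1.5   0.01 -0.09]
```

Contact is made at about 4 N with no sideways drift. Pressing on.

Emit:
play_rows([
  {"claw": 1,"linear": [0.35,0,-0.03],"rotation": [0,0,0]},
  {"claw": 1,"linear": [0.35,0,-0.02],"rotation": [0,0,0]},
  {"claw": 1,"linear": [0.35,0,0],"rotation": [0,0,0]},
])

```text
time: 4.0
position: [0.5176, 0.2858, 0.1417]
tool_rot: [-0.093, 1.582, 0.069]
ft_force: [-1.1, -0.1, 5.7]
grip_width: 0.006
```

```bash
python3 go.py "[.515,.283,.130]"
```

```text
t 4.0 p [0.5176 0.2858 0.1417] F [-1.1 -0.1  5.7] grip 0.0063703416639837316
[[-0.012 -0.103  0.995]
 [-0.015  0.995  0.103]
 [-1.    -0.014 -0.014]]
rows-units to target [ 0.47 -0.1  -0.11]
```

Emit:
play_rows([
  {"claw": 1,"linear": [0.3,-0.08,-0.05],"rotation": [0,0,0]},
  {"claw": 1,"linear": [0.2,-0.02,-0.05],"rotation": [0,0,0]},
  {"claw": 1,"linear": [0.05,0,0],"rotation": [0,0,0]},
])

```text
time: 4.25
position: [0.5179, 0.285, 0.1324]
tool_rot: [-0.09, 1.575, 0.074]
ft_force: [-6.5, -1.8, 14.8]
grip_width: 0.005
```

```bash
python3 go.py "[.515,.283,.130]"
python3 - <<'E'
from h import *
for n in("top","scene"):
    im=get_image(n);print(n,blobs(im,(40,100,30),(75,255,255),20),blobs(im,(3,180,100),(16,255,255),20),blobs(im,(0,150,60),(2,255,255),8))
E
```

```text
t 4.25 p [0.5179 0.285  0.1324] F [-6.5 -1.8 14.8] grip 0.005192556360887003
[[-0.005 -0.104  0.995]
 [-0.01   0.994  0.104]
 [-1.    -0.01  -0.006]]
rows-units to target [ 0.1  -0.07 -0.12]
top [(array([225.5, 185.4]), np.int32(265))] [(array([255.4, 209.7]), np.int32(286)), (array([299.5, 241.4]), np.int32(119))] [(array([227.9, 197.1]), np.int32(42))]
scene [(array([253.6, 220.4]), np.int32(276))] [(array([261.3, 184. ]), np.int32(145))] [(array([270.8, 184.4]), np.int32(42)), (array([253.3, 188.8]), np.int32(49))]
```

The lever is on its stop and the lime is already past the gate. I hold, then check.

Emit:
play_rows([
  {"claw": 1,"linear": [0,0,0],"rotation": [0,0,0]},
  {"claw": 1,"linear": [0,0,0],"rotation": [0,0,0]},
  {"claw": 1,"linear": [0,0,0],"rotation": [0,0,0]},
  {"claw": 1,"linear": [0,0,0],"rotation": [0,0,0]},
])

```text
time: 4.68
position: [0.5176, 0.2851, 0.1338]
tool_rot: [-0.09, 1.574, 0.076]
ft_force: [-0.5, 1.3, 6.6]
grip_width: 0.003
```

```bash
python3 go.py "[.515,.283,.200]"
python3 - <<'E'
from h import *
for n in("top","scene"):
    im=get_image(n);b=blobs(im,(40,100,30),(75,255,255),20);print(n,b)
    if n=="top":print(plane("top",b[0][0],.04))
E
```

```text
t 4.6833 p [0.5176 0.2851 0.1338] F [-0.5  1.3  6.6] grip 0.003342535861832336
[[-0.004 -0.105  0.994]
 [-0.009  0.994  0.105]
 [-1.    -0.009 -0.005]]
rows-units to target [-2.65 -0.09 -0.13]
top [(array([215., 133.]), np.int32(287))]
[0.73277721 0.11475633 0.04      ]
scene [(array([216.8, 268.9]), np.int32(200))]
```

The lime is in the pan, so I let the lever come up gently and retreat upward.

Emit:
play_rows([
  {"claw": 1,"linear": [-0.25,0,0],"rotation": [0,0,0]},
  {"claw": 1,"linear": [-0.25,0,0],"rotation": [0,0,0]},
  {"claw": 1,"linear": [-0.25,0,0],"rotation": [0,0,0]},
  {"claw": 1,"linear": [-0.25,0,0],"rotation": [0,0,0]},
  {"claw": 1,"linear": [-0.25,0,0],"rotation": [0,0,0]},
  {"claw": 1,"linear": [-0.25,0,0],"rotation": [0,0,0]},
  {"claw": 1,"linear": [-0.25,0,0],"rotation": [0,0,0]},
  {"claw": 1,"linear": [-0.25,0,0],"rotation": [0,0,0]},
  {"claw": 1,"linear": [-0.4,0,0],"rotation": [0,0,0]},
  {"claw": 1,"linear": [-0.4,0,0],"rotation": [0,0,0]},
])

```text
time: 5.62
position: [0.5162, 0.2801, 0.2045]
tool_rot: [-0.096, 1.581, 0.066]
ft_force: [1.2, -1.2, 0.1]
grip_width: 0.002
```

Emit:
play_rows([
  {"claw": 1,"linear": [-0.6,0,0],"rotation": [0,0,0]},
  {"claw": 1,"linear": [-0.6,0,0],"rotation": [0,0,0]},
  {"claw": 1,"linear": [-0.4,0,0],"rotation": [0,0,0]},
  {"claw": 1,"linear": [0,0,0],"rotation": [0,0,0]},
  {"claw": 1,"linear": [0,0,0],"rotation": [0,0,0]},
  {"claw": 1,"linear": [0,0,0],"rotation": [0,0,0]},
  {"claw": 1,"linear": [0,0,0],"rotation": [0,0,0]},
  {"claw": 1,"linear": [0,0,0],"rotation": [0,0,0]},
  {"claw": 1,"linear": [0,0,0],"rotation": [0,0,0]},
  {"claw": 1,"linear": [0,0,0],"rotation": [0,0,0]},
])

```text
time: 6.45
position: [0.5141, 0.2825, 0.2466]
tool_rot: [-0.098, 1.585, 0.068]
ft_force: [0.3, 0.0, -0.2]
grip_width: 0.007
```

```bash
python3 go.py "[.515,.283,.200]"
python3 - <<'E'
from h import *
for n in("top","scene"):
    im=get_image(n);print(n,blobs(im,(40,100,30),(75,255,255),20),blobs(im,(3,180,100),(16,255,255),20),blobs(im,(20,150,90),(32,255,255),60))
    if n=="top":t=im[90:300,110:360]
    else:s=im[90:300,130:380]
cv2.imwrite("pics/end.png",cv2.resize(np.hstack([t,s]),(800,336)))
E
```

```text
t 6.45 p [0.5141 0.2825 0.2466] F [ 0.3  0.  -0.2] grip 0.00745082365720282
[[-0.015 -0.105  0.994]
 [-0.02   0.994  0.105]
 [-1.    -0.018 -0.017]]
rows-units to target [1.86 0.05 0.07]
top [(array([215., 133.]), np.int32(285))] [(array([255.4, 209.7]), np.int32(287)), (array([299.5, 241.3]), np.int32(121))] [(array([339.8, 175.9]), np.int32(251)), (array([142.5, 214.3]), np.int32(75))]
scene [(array([216.8, 268.9]), np.int32(200))] [(array([261.4, 184. ]), np.int32(149))] [(array([196.6, 137.9]), np.int32(116)), (array([347.1, 223.3]), np.int32(192))]
```

View pics/end.png

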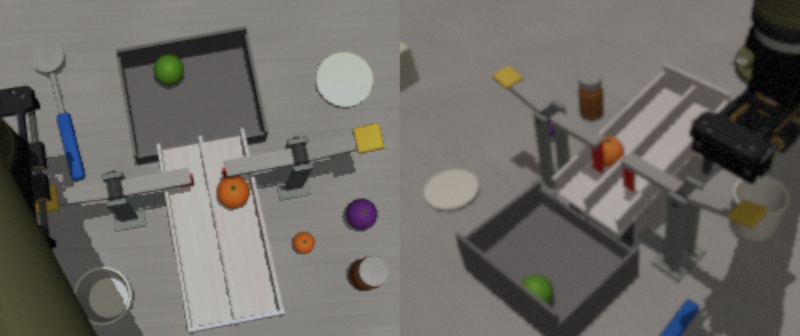

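The lime rests in the pan and the pad is back up at scene (347,223), as at the start. Both gates are shut, the mandarin hasn't moved, and neither have the things around the feeder. The arm is clear of everything.

```bash
python3 -c "from bench import close_job;print(close_job())"
```

```text
the job is handed in; nothing more can be done
None
```

The lime is in the grey pan and its gate is shut again. I handed the job in at about 6.5 s of robot time.

- **Action:** I pressed the left lever's yellow pad to its stop with the shut fingertips, peaking at about 16 N in the readings. Once the lime had rolled into the pan, I eased the lever back up and raised the arm clear.
- **Last checks:** The lime lay at the same pixel in two views 1.8 s apart. The left pad was back within 0.2 px of its starting position in the scene view. Both gates looked shut and the mandarin was within 0.2 px of its starting position. The tub, shaker, scoop and lid looked unmoved, and the wrist force was about 0.
- **Disagreements:** During the first descent the tool drifted about 15 mm sideways in free air, and I corrected it before contact. In the last top view the arm partly hid the left pad, so that pad's final check rests on the scene view alone.

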